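# Close the casting mould and hold its end board home

### The arm

A 6-joint arm with a two-finger parallel gripper is mounted at the origin on the work surface. World frame = base frame: x ahead of the robot, y to its left, z up, the work surface at z = 0. Lengths are in m, angles in rad, forces in N, time in s.
With the tool pointing down it reaches from about 0.35 to 0.975 m from the base axis. Payload 4.9 kg.
Tool frame: the origin (TCP) lies midway between the tips of the shut fingers; the grasp point (between the pads) lies 19 mm behind it; z points along the fingers, y is the line along which they close (so a half turn about z gives the same grasp; the last joint's range is limited). The gripper opens to 85 mm and grips with 20 to 120 N. Pads are 22 mm wide; open, the fingers measure 114 mm over their backs; the gripper's body (76 mm by 85 mm) begins 54 mm behind the grasp point. The pads swing forward as they close: fully open they stand 13 mm farther back than shut.
Start: joints at [1.13, 0.053, 1.613, -0, 1.476, -0.119], TCP at [0.198, 0.593, 0.205] pointing down, gripper open.
Joint ranges: [-3.01, 3.01], [-1.01, 2.22], [0.06, 2.58], [-1.02, 4.17], [0.09, 2.62], [-3.14, 3.14]. Speed limits (rad/s): [2.57, 2.57, 3.14, 3.14, 3.14, 3.14].

### API

Orientations are given as a unit quaternion [w, x, y, z].
In Python, from plant import manip, optics, readout gives the robot as it stands (manip), with the cameras (optics) and the readings (readout).
- The arm moves only by the shell command python3 shift.py 'ROWS'. ROWS is a JSON object with one list for each field, all of the same length, 1 to 5, a row being the entries at one place: finger_gap (the opening from 0.0 (shut) to 1.0 (fully open)), sx, sy, sz (the shift in m), rx, ry, rz (a rotation vector in rad); each row shifts and turns the commanded pose from where the row before left it, along the tool's axes as they then stand; what a row does not reach is not made up. A row lasts 1/8 s, in which the tool goes at most 0.0625 m and 0.188 rad, less where a joint would pass 70% of its speed; a pose out of reach is approached as far as the arm can. The fingers move at their own pace and stop on an object; the grip force is fixed at half the most. Time passes only in rows, so rows that do not move let the fingers close. It prints the time, the measured TCP pose, the force, the opening and the grip force at its end. Input that does not fit is refused with a message, and nothing moves.
- readout.state(): the state, without advancing time (a new reading comes with each control period).
- optics.grab_frame(name): name is "scene" or "top" or "wrist"; returns the picture (420x560x3 uint8, red, green, blue); there is no depth.
- optics.camera_params(name): a dict with "intrinsics" (3x3 intrinsics, pixels), "xyz" and "orientation" of the camera in the world. Camera axes: x right, y down, z forward; pixel columns grow to the right and rows downward; lengths in m; the calibration is good to about 2 mm. The wrist camera is an equidistant fisheye: a pixel r from the principal point sees the ray r / f radians off the axis. A picture is of the moment at which its call begins: read the wrist's pose just before it. camera_params takes no time and is no camera call; for the wrist camera it gives the pose at the moment of the call.
- manip.job_done(): hands the job in; it is judged then, once.
The state is a dict: "time": time; "joint_pos": joint angles; "joint_vel": joint speeds; "joint_efforts": joint torques, N m; "tool_pos": TCP position; "tool_rot": TCP orientation; "contact_force": force on the tool from outside, world axes, zero at the start; "ft_torque": the same for the moment, N m; "gripper_width": opening from 0.0 (shut) to 1.0 (fully open); "grasp_force": force on a finger pad.
Only numpy, scipy, OpenCV 4.12 (cv2) and the standard library are available. Lean on these libraries where they do the work, as an engineer would, in place of code of your own. Each camera call takes 0.05 s, during which the arm holds its last target. There are 200 camera calls.

### The job

Take the wide board out of the wooden rack, lower it upright behind the metal lip at the open end of the casting mould, centred so that it closes the opening, and push it down fully home against the sprung rubber seal in the slot. Finish while still holding it pressed home with the gripper, ready for taping: do not let go or ease off. Leave the narrow board in the rack, and the bottle, tape roll and cup, where they are.

Things in the scene. Friction and masses are not known exactly. Their poses are not given: they have to be found in the camera images.
- mould: Plaster-casting mould, fixed to the table: plywood base 12 mm thick (x -140 to +25, y +-85 mm) with a U of three dark walls 15 mm thick, tops 62 mm above the table. Origin on the table under the middle of the slot at the open end; x points out of the open end, y along the slot. Side walls centred at y = +-49.5 mm, 84 mm opening between; inside of back wall at x = -116.5 mm
- slot (a point): middle of the slot's floor, on the mould's base, 12 mm above the table; axes as the mould's. The slot is 17 mm wide (x = -8.5 to +8.5 mm), open upwards. In it stands a black rubber seal bar 13 mm wide, 112 mm long, its top 12 mm above this point until pressed, 6 mm when fully down
- wall_ends (a point): point midway between the two side walls' end faces, at their top: x = -8.5 mm from the slot's middle, 62 mm above the table. These rigid end faces are the inner side of the slot; they rise 26 mm above the lip, so a board can be felt against them before it goes down
- lip (a point): middle of the top of the upright aluminium lip that is the slot's outer side: rigid, 4 mm thick (x = +8.5 to +12.5 mm from the slot's middle), 150 mm long in y, top 36 mm above the table
- seal (a joint): how far the sprung seal bar in the slot is pressed down, m: 0 free, 0.006 fully down on its stop. The spring needs 4 N to start it and about 9 N to hold it fully down; it pushes the board up again when let go
- gate: the wide board: plain dark wooden board, loose, 120 mm wide (its y), 12 mm thick (its x), 95 mm tall (its z), about 90 g, standing upright in one of the rack's two grooves. Origin at the middle of its underside. The two faces are alike. Pinch it across its thickness near the top edge
- offcut: the narrow board, to be left alone: same wood, thickness and height, but only 75 mm wide (its y); origin at the middle of its underside. Stands in the other groove of the rack
- rack: light wooden rack fixed to the table, 135 mm (x) by 130 mm (y), 30 mm high, origin under its middle. Two grooves 15 mm wide run along its y, centred at x = -42 and +42 mm, open upwards and at both ends; their floor is 8 mm above the table. Which board is in which groove changes, and rack and mould may swap sides of the table
- bottle: white closed plastic bottle, 60 mm across, 170 mm high, origin at the middle of its base; leave it alone
- tape: roll of paper tape, 90 mm across, 45 mm high, origin at the middle of its underside; leave it alone
- cup: clear plastic cup, 72 mm across, 90 mm high, origin at the middle of its base; leave it alone

How it is judged:
By the outcome, as a careful person would: the job done as asked, in the order asked, and still so for the second after the job is handed in, while the arm keeps its last pose, push and grip.
It also fails if it takes over 43 s, if anything falls off the work surface, if the arm or the gripper's body presses on something with over 40 N, if the wrist force passes 120 N, or if a joint passes its speed limit or range.

## Working session

There is one attempt and no reset: what is moved stays moved. The work goes in short steps, Python scripts to look and compute and a shell command to move; the robot and the scene stay as the last step left them, time stands still between calls to the robot, and variables do not carry over. Pictures are saved under pics/ and viewed, at most 10 in all, crops included, and the job is handed in when it is done.

```bash
ls; mkdir -p pics
python3 - <<'E'
from plant import manip, optics, readout
import cv2
for n in("scene","top"):
    im=optics.grab_frame(n); cv2.imwrite(f"pics/{n}0.png",im[:,:,::-1]); p=optics.camera_params(n); print(n,p)
print(readout.state())
E
```

```text
pics
plant.py
shift.py
scene {'intrinsics': array([[491.11842752,   0.        , 286.67754344],
       [  0.        , 491.11842752, 214.92533347],
       [  0.        ,   0.        ,   1.        ]]), 'xyz': array([ 1.14629232, -0.13411894,  0.79699285]), 'orientation': array([-0.25477856,  0.75565025,  0.56813885, -0.20322112])}
top {'intrinsics': array([[454.36686633,   0.        , 276.96881882],
       [  0.        , 454.36686633, 209.15138659],
       [  0.        ,   0.        ,   1.        ]]), 'xyz': array([0.45116285, 0.01554385, 0.86526549]), 'orientation': array([ 0.06702194, -0.69535648,  0.71179955, -0.07299884])}
{'time': 0.1, 'joint_pos': array([ 1.13000150e+00,  5.33447487e-02,  1.61417127e+00,  5.83033729e-06,
        1.47598471e+00, -1.19047067e-01]), 'joint_vel': array([-7.92859751e-04, -2.02403695e-05, -3.13978786e-03, -1.24652481e-03,
        1.31693643e-03,  1.83709347e-04]), 'joint_efforts': array([ 9.02348916e-06, -3.94897950e+01, -3.71364748e+01, -1.14371669e-04,
        3.86397180e-03, -4.20359129e-06]), 'tool_pos': array([0.19740237, 0.59235909, 0.20424387]), 'tool_rot': array([-2.66370124e-04,  1.60181064e-01,  9.87087188e-01, -9.16102376e-04]), 'contact_force': array([ 0.99860709,  0.81446574, -0.02261578]), 'ft_torque': array([-0.01146581,  0.02253218, -0.02791558]), 'grasp_force': 0.0, 'gripper_width': 0.9976367653892902}
```

View pics/top0.png

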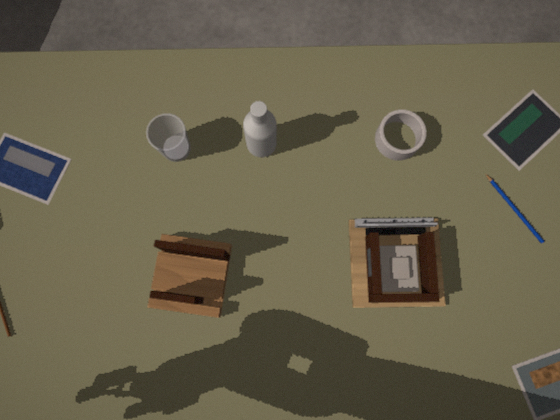

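View pics/scene0.png

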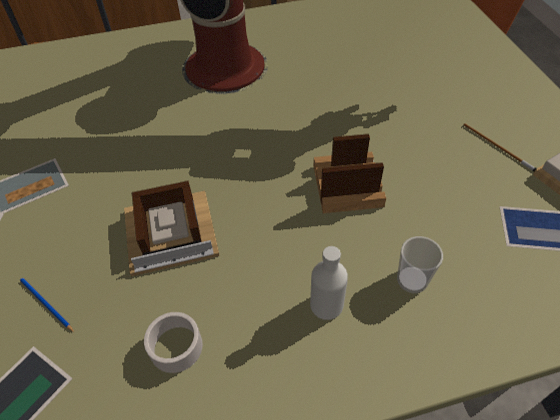

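Top view: rack about px (190,275), wide board in its upper groove (155–230, 250), mould about (400,262) with its open end up (lip at row 222). Next, enlarged crops.

Run:
```python
import cv2,numpy as np
t=cv2.imread("pics/top0.png")
f=lambda a:cv2.resize(cv2.convertScaleAbs(a,alpha=1.6,beta=20),None,fx=8,fy=8,interpolation=cv2.INTER_CUBIC)
def g(im,x,y,st=10):
    for i in range(0,im.shape[1],8*st): cv2.putText(im,str(x+i//8),(i,10),0,.35,(0,255,255),1); cv2.line(im,(i,12),(i,im.shape[0]),(0,255,255) ,1) if 0 else cv2.line(im,(i,12),(i,20),(0,255,255),1)
    for j in range(0,im.shape[0],8*st): cv2.putText(im,str(y+j//8),(0,j+4),0,.35,(0,255,255),1); cv2.line(im,(24,j),(32,j),(0,255,255),1)
    return im
cv2.imwrite("pics/rack.png",g(f(t[230:320,140:240]),140,230)[:600,:800] if 0 else cv2.resize(g(f(t[230:320,140:240]),140,230),(660,594)))
cv2.imwrite("pics/mould.png",cv2.resize(g(f(t[212:312,345:450]),345,212),(630,600)))
```

```text
(no output)
```

View pics/rack.png

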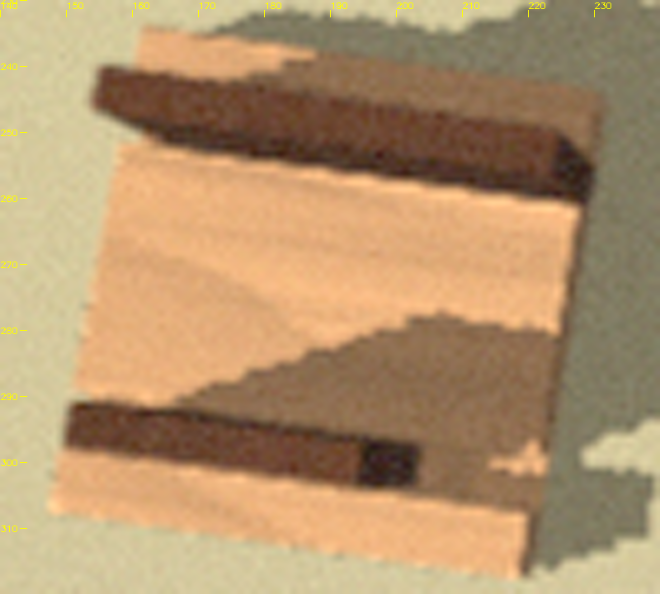

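View pics/mould.png

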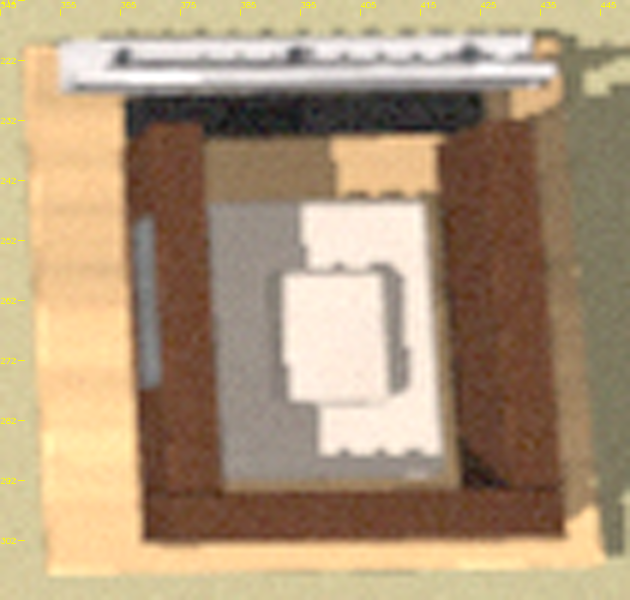

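Crops: board top corners at about (155,240), (154,246), (224,250); mould lip top edge from (355,226) to (438,223). Next, a pose fit with the known geometry.

```bash
cat > h.py <<'E'
import numpy as np,cv2
from scipy.spatial.transform import Rotation as R
from scipy.optimize import least_squares
from plant import manip, optics, readout
def proj(n,P):
    c=optics.camera_params(n); q=c["orientation"]; r=R.from_quat([q[1],q[2],q[3],q[0]])
    X=(np.asarray(P)-c["xyz"])@r.as_matrix(); u=X@c["intrinsics"].T; return u[:,:2]/u[:,2:]
def place(p,L):
    c,s=np.cos(p[2]),np.sin(p[2]); L=np.asarray(L,float)
    return np.c_[p[0]+c*L[:,0]-s*L[:,1],p[1]+s*L[:,0]+c*L[:,1],L[:,2]]
def fit(L,uv,p0):
    s=least_squares(lambda p:(proj("top",place(p,L))-uv).ravel(),p0,loss="soft_l1"); return s.x,s.fun.reshape(-1,2)
E
python3 - <<'E'
from h import *
rk=lambda *a:np.array(a)/6.6+[139.5,229.5]
md=lambda *a:np.array(a)/6.0+[344.5,211.5]
L=[[.0675,.065,.03],[.0675,-.065,.03],[-.0675,.065,.03],[-.0675,-.065,.03]]
rp,r=fit(L,rk((140,27),(604,92),(50,512),(523,577)),[.4,.2,0]);print("rack",rp,r.round(1))
T=.103
L=[[.006,.06,T],[-.006,.06,T],[.006,-.06,T]]
bp,r=fit(L,rk((101,66),(94,106),(556,128)),[.4,.2,0]);print("gate",bp,r.round(1))
L=[[.0085,.075,.036],[.0085,-.075,.036],[-.1315,.057,.062],[-.1315,-.057,.062],[-.0085,.042,.062],[-.0085,-.057,.062],[.0065,.056,.024],[.025,.085,.012],[-.14,.085,.012],[-.14,-.085,.012]]
mp,r=fit(L,md((62,90),(557,82),(143,540),(565,537),(205,133),(530,120),(127,97),(25,45),(48,575),(602,565)),[.4,-.2,0]);print("mould",mp,r.round(1))
rgb=lambda h:h
def box(p,x,y,z):
    return [place(p,[[a,b,c] for a,b in((x[0],y[0]),(x[0],y[1]),(x[1],y[1]),(x[1],y[0]))]) for c in z]
B=[box(bp,(-.006,.006),(-.06,.06),(.008,.103)),box(rp,(-.0675,.0675),(-.065,.065),(0,.03)),
 box(mp,(-.14,.025),(-.085,.085),(0,.012)),box(mp,(.0085,.0125),(-.075,.075),(.012,.036)),box(mp,(-.1165,-.0085),(-.042,.042),(.012,.062)),box(mp,(-.1315,-.0085),(-.057,.057),(.062,.0621))]
out=[]
for n,rs in(("top",[(140,225),(345,205)]),("scene",[(300,125),(115,175)])):
    im=cv2.resize(cv2.convertScaleAbs(cv2.imread(f"pics/{n}0.png"),alpha=1.6,beta=20),None,fx=4,fy=4)
    for b in B:
        for f in b: cv2.polylines(im,[np.int32((proj(n,f)+.5)*4*16)],True,(0,255,0),1,cv2.LINE_AA,4)
    out.append(np.hstack([im[y*4:y*4+300 if 0 else y*4+400,x*4:x*4+420] for x,y in rs]))
cv2.imwrite("pics/ov.png",cv2.resize(np.vstack(out),None,fx=.75,fy=.75))
print("scene shape",np.vstack(out).shape)
E
```

```text
rack [ 0.50100247  0.16863061 -0.16099853] [[ 0.5 -0.2]
 [-0.5 -0.5]
 [ 0.1  0.2]
 [-0.   0.5]]
gate [ 0.54197489  0.15660947 -0.16492857] [[-0.3 -0.6]
 [-0.6  0.4]
 [ 1.1  0.1]]
mould [ 0.57427959 -0.21435599 -0.0107332 ] [[ 1.4 -1. ]
 [-0.3 -0.7]
 [ 4.8  1.2]
 [ 0.   0.8]
 [-0.9 -1.4]
 [ 0.1  0.1]
 [-0.4 -0.2]
 [-0.3  0.1]
 [-0.1  0.1]
 [-0.3  0.5]]
scene shape (800, 840, 3)
```

View pics/ov.png

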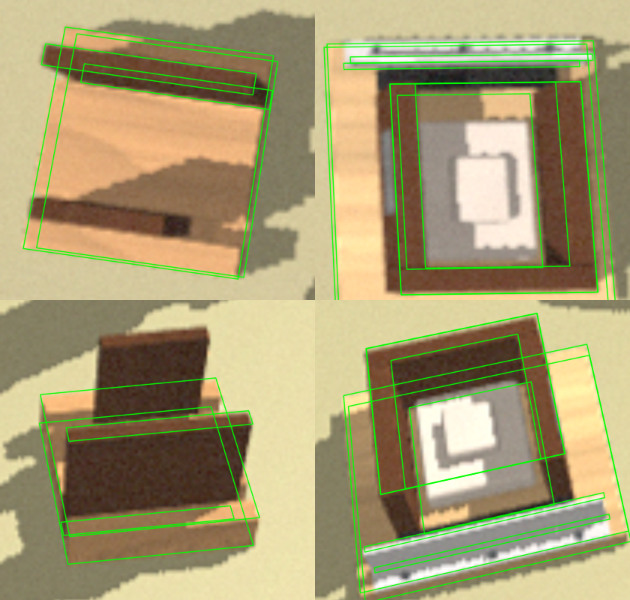

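Overlay: outlines match rack, mould and board within about 1 px (~2 mm). Turn the tool to the board's yaw first (+1.411 rad about tool z).

```bash
cat >> h.py <<'E'
def go(pos,yaw):
    s=readout.state(); q=s["tool_rot"]; r=R.from_quat([q[1],q[2],q[3],q[0]]); m=r.as_matrix()
    x=np.array([-np.sin(yaw),np.cos(yaw),0])*-1  # y=(c,s,0), z=(0,0,-1) -> x=y×z
    y=np.array([np.cos(yaw),np.sin(yaw),0]); z=np.array([0,0,-1.]); x=np.cross(y,z)
    t=R.from_matrix(np.c_[x,y,z]); print("t",s["time"],"pos",s["tool_pos"].round(4),"shift",(m.T@(np.array(pos)-s["tool_pos"])).round(4),"rot",(r.inv()*t).as_rotvec().round(4),"F",s["contact_force"].round(1),"w",round(s["gripper_width"],3),"g",round(s["grasp_force"],1))
E
python3 shift.py '{"finger_gap": [1, 1, 1, 1, 1], "sx": [0, 0, 0, 0, 0], "sy": [0, 0, 0, 0, 0], "sz": [0, 0, 0, 0, 0], "rx": [0, 0, 0, 0, 0], "ry": [0, 0, 0, 0, 0], "rz": [0.176, 0.176, 0.176, 0.176, 0.176]}'
python3 shift.py '{"finger_gap": [1, 1, 1, 1], "sx": [0, 0, 0, 0], "sy": [0, 0, 0, 0], "sz": [0, 0, 0, 0], "rx": [0, 0, 0, 0], "ry": [0, 0, 0, 0], "rz": [0.176, 0.176, 0.176, 0]}'
python3 -c "
from h import *
go([.542,.157,.2],-.162)"
```

```text
time: 0.72
tool_pos: [0.1975, 0.5925, 0.2047]
tool_rot: [0.0, 0.568, 0.823, -0.001]
contact_force: [-0.0, -0.6, 0.1]
gripper_width: 0.999
grasp_force: 0.0
time: 1.23
tool_pos: [0.1975, 0.5926, 0.2048]
tool_rot: [0.0, 0.76, 0.65, -0.0]
contact_force: [0.3, 0.4, 0.3]
gripper_width: 1.0
grasp_force: 0.0
t 1.225 pos [0.1975 0.5926 0.2048] shift [-0.3764  0.4083  0.005 ] rot [-0.0003  0.001   0.0051] F [0.3 0.4 0.3] w 1.0 g 0.0
```

```bash
python3 shift.py '{"finger_gap": [1, 1, 1, 1, 1], "sx": [-0.0376, -0.0376, -0.0376, -0.0376, -0.0376], "sy": [0.0408, 0.0408, 0.0408, 0.0408, 0.0408], "sz": [0, 0, 0, 0, 0], "rx": [0, 0, 0, 0, 0], "ry": [0, 0, 0, 0, 0], "rz": [0.005, 0, 0, 0, 0]}' >/dev/null
python3 shift.py '{"finger_gap": [1, 1, 1, 1, 1], "sx": [-0.0376, -0.0376, -0.0376, -0.0376, -0.0376], "sy": [0.0408, 0.0408, 0.0408, 0.0408, 0.0408], "sz": [0, 0, 0, 0, 0], "rx": [0, 0, 0, 0, 0], "ry": [0, 0, 0, 0, 0], "rz": [0, 0, 0, 0, 0]}' >/dev/null
python3 shift.py '{"finger_gap": [1, 1], "sx": [0, 0], "sy": [0, 0], "sz": [0, 0], "rx": [0, 0], "ry": [0, 0], "rz": [0, 0]}' >/dev/null
python3 -c "
from h import *
go([.542,.157,.2],-.162)
print(optics.camera_params('wrist'))
cv2.imwrite('pics/w1.png',optics.grab_frame('wrist')[:,:,::-1])"
```

```text
t 2.725 pos [0.5387 0.1556 0.205 ] shift [0.0019 0.0031 0.005 ] rot [-0.001  -0.0001 -0.0008] F [ 0.4 -0.2  0.1] w 1.001 g 0.0
{'intrinsics': array([[325.1922621 ,   0.        , 282.77584383],
       [  0.        , 325.1922621 , 211.359402  ],
       [  0.        ,   0.        ,   1.        ]]), 'xyz': array([0.55068077, 0.22155029, 0.37296056]), 'orientation': array([ 0.13416474,  0.98766337, -0.0799949 , -0.01103204])}
```

View pics/w1.png

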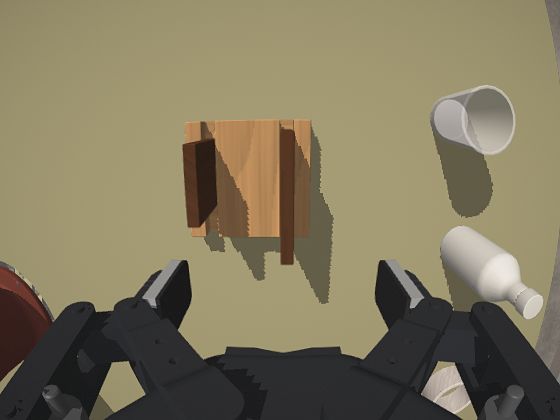

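The wrist view shows the wide board's top edge running from (287,129) to (287,265), laterally between the pads; triangulate its middle.

```bash
cat >> h.py <<'E'
def wray(uv,z,c=None):
    c=c or optics.camera_params("wrist"); K=c["intrinsics"]; q=c["orientation"]; M=R.from_quat([q[1],q[2],q[3],q[0]]).as_matrix()
    d=(np.asarray(uv,float)-K[:2,2])/K[0,0]; th=np.linalg.norm(d,axis=1)[:,None]
    v=np.c_[d/th*np.sin(th),np.cos(th)]@M.T; return c["xyz"]+v*((z-c["xyz"][2])/v[:,2:])
E
python3 -c "
from h import *
P=wray([(280,129),(294,129),(281,265),(294,265)],.103);print(P.round(4));m=P.mean(0);print(m, np.linalg.norm(P[0]-P[2]))
d=P[0]-P[2];print(np.arctan2(-d[0],d[1]))
go([m[0],m[1],.072],-.162)
go([.542,.157,.072],-.162)"
```

```text
[[0.5474 0.218  0.103 ]
 [0.5587 0.2162 0.103 ]
 [0.5286 0.0985 0.103 ]
 [0.5403 0.0966 0.103 ]]
[0.54375417 0.15729961 0.103     ] 0.12096392050612963
-0.15544770665679195
t 2.775 pos [0.5384 0.1561 0.2051] shift [0.002  0.0052 0.1331] rot [-0.0008 -0.0001  0.    ] F [-0.3  0.4  0.3] w 1.005 g 0.0
t 2.775 pos [0.5384 0.1561 0.2051] shift [0.0014 0.0035 0.1331] rot [-0.0008 -0.0001  0.    ] F [-0.3  0.4  0.3] w 1.005 g 0.0
```

Consistent. Centre, descend, and close.

```bash
python3 shift.py '{"finger_gap": [1, 1, 1, 1, 0], "sx": [0.002, 0, 0, 0, 0], "sy": [0.0044, 0, 0, 0, 0], "sz": [0.045, 0.045, 0.043, 0, 0], "rx": [0, 0, 0, 0, 0], "ry": [0, 0, 0, 0, 0], "rz": [0, 0, 0, 0, 0]}'
python3 shift.py '{"finger_gap": [0, 0, 0, 0], "sx": [0, 0, 0, 0], "sy": [0, 0, 0, 0], "sz": [0, 0, 0, 0], "rx": [0, 0, 0, 0], "ry": [0, 0, 0, 0], "rz": [0, 0, 0, 0]}'
python3 -c "
from h import *
go([.543,.157,.072],-.162)"
```

```text
time: 3.4
tool_pos: [0.5445, 0.1578, 0.0743]
tool_rot: [0.001, 0.762, 0.647, 0.001]
contact_force: [0.0, 0.0, 0.7]
gripper_width: 0.813
grasp_force: 0.0
time: 3.9
tool_pos: [0.5445, 0.1568, 0.0736]
tool_rot: [0.001, 0.763, 0.647, 0.001]
contact_force: [0.6, -0.3, 4.4]
gripper_width: 0.107
grasp_force: 58.7
t 3.9 pos [0.5445 0.1568 0.0736] shift [-0.0001 -0.0015  0.0016] rot [ 0.0018 -0.0006 -0.0021] F [ 0.6 -0.3  4.4] w 0.107 g 58.7
```

```bash
python3 shift.py '{"finger_gap": [0, 0, 0, 0, 0], "sx": [0, 0, 0, 0, 0], "sy": [0, 0, 0, 0, 0], "sz": [-0.02, -0.04, -0.05, -0.05, -0.04], "rx": [0, 0, 0, 0, 0], "ry": [0, 0, 0, 0, 0], "rz": [0, 0, 0, 0, 0]}'
python3 shift.py '{"finger_gap": [0, 0, 0, 0], "sx": [0, 0, 0, 0], "sy": [0, 0, 0, 0], "sz": [0, 0, 0, 0], "rx": [0, 0, 0, 0], "ry": [0, 0, 0, 0], "rz": [-0.0757, -0.0757, 0, 0]}'
python3 -c "
from h import *
go([.574,-.214,.27],-.0107)
cv2.imwrite('pics/w2.png',optics.grab_frame('wrist')[:,:,::-1])
"
```

```text
time: 4.53
tool_pos: [0.5438, 0.1567, 0.2759]
tool_rot: [0.001, 0.763, 0.647, 0.001]
contact_force: [0.4, 0.5, -0.7]
gripper_width: 0.103
grasp_force: 58.8
time: 5.03
tool_pos: [0.5435, 0.1567, 0.2726]
tool_rot: [-0.0, 0.712, 0.702, -0.0]
contact_force: [-0.5, 0.1, -0.8]
gripper_width: 0.104
grasp_force: 58.8
t 5.025 pos [0.5435 0.1567 0.2726] shift [-0.3703  0.0356  0.0026] rot [-0.0002  0.     -0.003 ] F [-0.5  0.1 -0.8] w 0.104 g 58.8
```

View pics/w2.png

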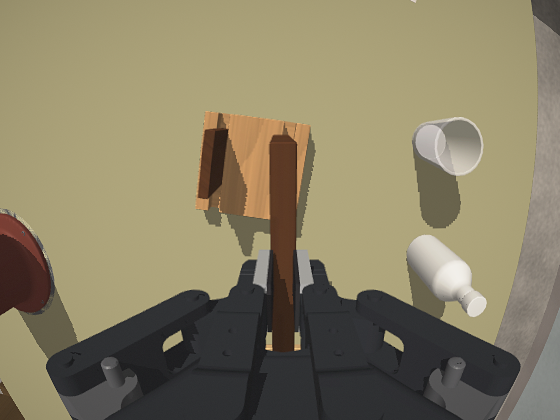

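```bash
python3 -c "
from h import *
print(wray([(270,143),(297,143)],.302)-readout.state()['tool_pos'])"
python3 shift.py '{"finger_gap": [0, 0, 0, 0, 0], "sx": [-0.053, -0.053, -0.053, -0.053, -0.053], "sy": [0.0051, 0.0051, 0.0051, 0.0051, 0.0051], "sz": [0, 0, 0, 0, 0], "rx": [0, 0, 0, 0, 0], "ry": [0, 0, 0, 0, 0], "rz": [-0.003, 0, 0, 0, 0]}' >/dev/null
python3 shift.py '{"finger_gap": [0, 0, 0, 0], "sx": [-0.053, -0.053, 0, 0], "sy": [0.0051, 0.0051, 0, 0], "sz": [0, 0, 0, 0], "rx": [0, 0, 0, 0], "ry": [0, 0, 0, 0], "rz": [0, 0, 0, 0]}'
python3 -c "
from h import *
go([.574,-.214,.16],-.0107)
print({k:v.tolist() for k,v in optics.camera_params('wrist').items()})
cv2.imwrite('pics/w3.png',cv2.resize(optics.grab_frame('wrist')[:300,150:450,::-1],(600,600),interpolation=cv2.INTER_CUBIC))
"
```

```text
[[-0.00356675  0.05863893  0.02955832]
 [ 0.00786404  0.05850059  0.02955832]]
time: 6.2
tool_pos: [0.5755, -0.2143, 0.2721]
tool_rot: [-0.0, 0.711, 0.703, 0.0]
contact_force: [0.4, 0.6, -1.9]
gripper_width: 0.111
grasp_force: 58.8
t 6.2 pos [ 0.5755 -0.2143  0.2721] shift [ 0.0002 -0.0014  0.1121] rot [-0.0006 -0.0008  0.0004] F [ 0.4  0.6 -1.9] w 0.111 g 58.8
{'intrinsics': [[325.19226210127806, 0.0, 282.77584382740383], [0.0, 325.19226210127806, 211.35940200472436], [0.0, 0.0, 1.0]], 'xyz': [0.5772226692361374, -0.14756340389680012, 0.44010963356335436], 'orientation': [0.13432293371132442, 0.9909269549459875, -0.0045600595649150175, -0.0005703485077822011]}
```

View pics/w3.png

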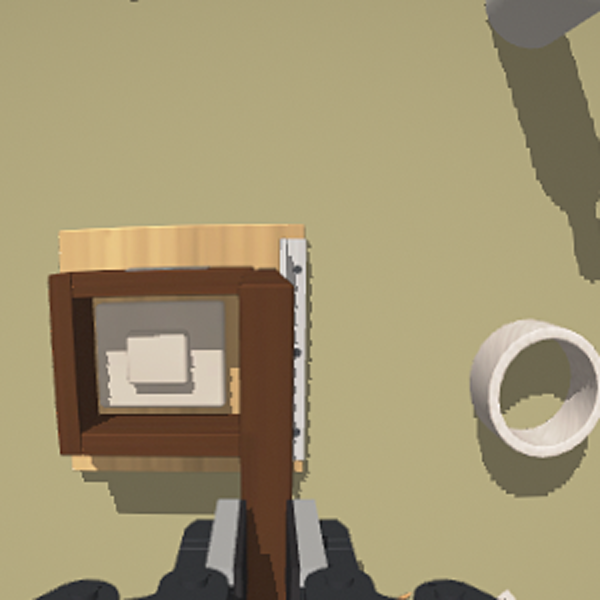

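The wrist view shows the mould in crop pixels: base corners (60,231), (304,225), (72,470); back wall's outer top corners (49,275), (62,455); lip ends around (281,238). Refine the mould pose from these.

```bash
python3 -c "
from h import *
uv=np.array([(60,231),(304,225),(72,470),(49,275),(62,455),(281,238),(304,470)])/2+[149.75,-.25]
L=np.array([[-.14,.085,.012],[.025,.085,.012],[-.14,-.085,.012],[-.1315,.057,.062],[-.1315,-.057,.062],[.0085,.075,.036],[.025,-.085,.012]])
W=np.vstack([wray(uv[i:i+1],L[i,2]) for i in range(len(L))])
s=least_squares(lambda p:(place(p,L)-W)[:,:2].ravel(),[.574,-.214,0],loss='soft_l1',f_scale=.002)
print(s.x,s.fun.reshape(-1,2).round(4))
"
```

```text
[ 0.57796182 -0.21567277 -0.00598065] [[-0.0008  0.0006]
 [ 0.0013  0.0012]
 [ 0.0011 -0.0007]
 [-0.0005  0.0005]
 [-0.001  -0.0005]
 [ 0.0003  0.0002]
 [-0.0002 -0.0013]]
```

Wrist gives the mould x ≈ 0.578, and the top camera 0.574. So lower outside the wall ends but above the lip, then feel the wall ends.

```bash
python3 shift.py '{"finger_gap": [0, 0, 0, 0, 0], "sx": [-0.0007, 0, 0, 0, 0], "sy": [0.006, 0, 0, 0, 0], "sz": [0.04, 0.05, 0.05, 0.0195, 0], "rx": [0, 0, 0, 0, 0], "ry": [0, 0, 0, 0, 0], "rz": [-0.0035, 0, 0, 0, 0]}'
python3 shift.py '{"finger_gap": [0, 0], "sx": [0, 0], "sy": [0, 0], "sz": [0, 0], "rx": [0, 0], "ry": [0, 0], "rz": [0, 0]}'
python3 shift.py '{"finger_gap": [0, 0], "sx": [0, 0], "sy": [-0.003, 0], "sz": [0, 0], "rx": [0, 0], "ry": [0, 0], "rz": [0, 0]}'
python3 shift.py '{"finger_gap": [0, 0], "sx": [0, 0], "sy": [-0.002, 0], "sz": [0, 0], "rx": [0, 0], "ry": [0, 0], "rz": [0, 0]}'
```

```text
time: 6.88
tool_pos: [0.5811, -0.2141, 0.112]
tool_rot: [-0.001, 0.709, 0.705, -0.0]
contact_force: [0.7, -1.0, -0.3]
gripper_width: 0.106
grasp_force: 58.8
time: 7.12
tool_pos: [0.5833, -0.216, 0.1159]
tool_rot: [0.002, 0.709, 0.705, 0.001]
contact_force: [-0.6, -0.0, -1.0]
gripper_width: 0.109
grasp_force: 58.8
time: 7.38
tool_pos: [0.5787, -0.2155, 0.1135]
tool_rot: [0.0, 0.709, 0.705, 0.0]
contact_force: [-0.3, -0.9, -1.7]
gripper_width: 0.107
grasp_force: 58.8
time: 7.62
tool_pos: [0.5764, -0.2153, 0.1128]
tool_rot: [-0.0, 0.709, 0.705, -0.0]
contact_force: [-0.9, -0.1, -1.3]
gripper_width: 0.108
grasp_force: 58.8
```

```bash
for i in 1 2; do :; done
python3 shift.py '{"finger_gap": [0, 0], "sx": [0, 0], "sy": [-0.001, 0], "sz": [0, 0], "rx": [0, 0], "ry": [0, 0], "rz": [0, 0]}' | sed -n '2p;4p'
python3 shift.py '{"finger_gap": [0, 0], "sx": [0, 0], "sy": [-0.001, 0], "sz": [0, 0], "rx": [0, 0], "ry": [0, 0], "rz": [0, 0]}' | sed -n '2p;4p'
python3 shift.py '{"finger_gap": [0, 0], "sx": [0, 0], "sy": [-0.001, 0], "sz": [0, 0], "rx": [0, 0], "ry": [0, 0], "rz": [0, 0]}' | sed -n '2p;4p'
```

```text
tool_pos: [0.5756, -0.2153, 0.1128]
contact_force: [0.1, 0.2, -0.8]
tool_pos: [0.5747, -0.2153, 0.113]
contact_force: [-0.2, -0.9, -0.8]
tool_pos: [0.5738, -0.2153, 0.113]
contact_force: [0.0, -0.2, -0.8]
```

```bash
python3 shift.py '{"finger_gap": [0, 0], "sx": [0, 0], "sy": [-0.001, 0], "sz": [0, 0], "rx": [0, 0], "ry": [0, 0], "rz": [0, 0]}' | sed -n '2p;4p'
python3 shift.py '{"finger_gap": [0, 0], "sx": [0, 0], "sy": [-0.001, 0], "sz": [0, 0], "rx": [0, 0], "ry": [0, 0], "rz": [0, 0]}' | sed -n '2p;4p'
```

```text
tool_pos: [0.5729, -0.2153, 0.113]
contact_force: [1.2, -0.2, -1.8]
tool_pos: [0.5719, -0.2153, 0.1131]
contact_force: [2.5, -0.0, -1.0]
```

```bash
python3 shift.py '{"finger_gap": [0, 0], "sx": [0, 0], "sy": [-0.001, 0], "sz": [0, 0], "rx": [0, 0], "ry": [0, 0], "rz": [0, 0]}' 
python3 shift.py '{"finger_gap": [0, 0], "sx": [0, 0], "sy": [-0.001, 0], "sz": [0, 0], "rx": [0, 0], "ry": [0, 0], "rz": [0, 0]}' | sed -n '2p;4p'
python3 -c "
from h import *
s=readout.state();print(s['ft_torque'])"
```

```text
time: 9.12
tool_pos: [0.571, -0.2153, 0.1132]
tool_rot: [0.0, 0.709, 0.705, 0.0]
contact_force: [2.7, 1.0, -1.0]
gripper_width: 0.102
grasp_force: 58.8
tool_pos: [0.57, -0.2153, 0.1132]
contact_force: [3.4, 1.0, -0.2]
[ 0.04257216 -0.83616348 -0.06289928]
```

Contact starts near TCP x ≈ 0.5735, so the slot's middle is ≈ 0.576. Go there and lower.

```bash
python3 shift.py '{"finger_gap": [0, 0], "sx": [0, 0], "sy": [0.0062, 0], "sz": [0, 0], "rx": [0, 0], "ry": [0, 0], "rz": [0, 0]}' | sed -n '2p;4p'
python3 -c "
from h import *
print(readout.state()['ft_torque'])
cv2.imwrite('pics/w4.png',cv2.resize(optics.grab_frame('scene')[150:300,100:260,::-1],(640,600),interpolation=cv2.INTER_CUBIC))"
python3 shift.py '{"finger_gap": [0, 0, 0], "sx": [0, 0, 0], "sy": [0, 0, 0], "sz": [0.005, 0.003, 0], "rx": [0, 0, 0], "ry": [0, 0, 0], "rz": [0, 0, 0]}'  | sed -n '2p;4p'
python3 shift.py '{"finger_gap": [0, 0, 0], "sx": [0, 0, 0], "sy": [0, 0, 0], "sz": [0.003, 0.003, 0], "rx": [0, 0, 0], "ry": [0, 0, 0], "rz": [0, 0, 0]}'  | sed -n '2p;4p'
```

```text
tool_pos: [0.5752, -0.2152, 0.1123]
contact_force: [-0.3, -0.1, -1.1]
[-0.01651095 -0.02289362 -0.02009957]
tool_pos: [0.5753, -0.2151, 0.1041]
contact_force: [0.8, -0.0, -1.6]
tool_pos: [0.5756, -0.2152, 0.0985]
contact_force: [0.2, -0.2, -2.2]
```

View pics/w4.png

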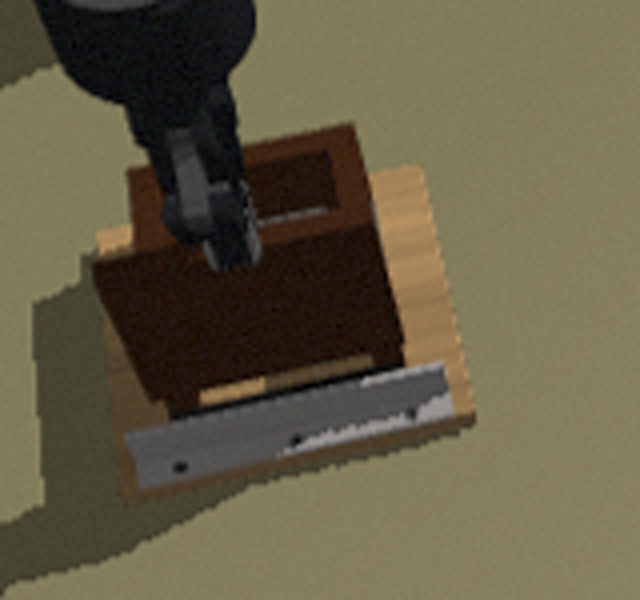

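The scene view shows the board upright behind the lip with its underside from about (160,400) to (400,365), well inside the lip's ends. Lower onto the seal.

```bash
python3 shift.py '{"finger_gap": [0, 0, 0], "sx": [0, 0, 0], "sy": [0, 0, 0], "sz": [0.003, 0.003, 0], "rx": [0, 0, 0], "ry": [0, 0, 0], "rz": [0, 0, 0]}'  | sed -n '2p;4p'
python3 shift.py '{"finger_gap": [0, 0], "sx": [0, 0], "sy": [0, 0], "sz": [0.003, 0], "rx": [0, 0], "ry": [0, 0], "rz": [0, 0]}'  | sed -n '2p;4p'
python3 shift.py '{"finger_gap": [0, 0], "sx": [0, 0], "sy": [0, 0], "sz": [0.002, 0], "rx": [0, 0], "ry": [0, 0], "rz": [0, 0]}'  | sed -n '2p;4p'
python3 shift.py '{"finger_gap": [0, 0], "sx": [0, 0], "sy": [0, 0], "sz": [0.002, 0], "rx": [0, 0], "ry": [0, 0], "rz": [0, 0]}'  | sed -n '2p;4p'
```

```text
tool_pos: [0.5756, -0.2151, 0.0924]
contact_force: [0.0, -0.8, -0.5]
tool_pos: [0.5759, -0.2153, 0.0898]
contact_force: [-0.6, 0.2, -1.1]
tool_pos: [0.5764, -0.2155, 0.0888]
contact_force: [-1.1, -1.1, 3.5]
tool_pos: [0.5763, -0.2155, 0.0865]
contact_force: [0.1, 0.3, 5.2]
```

```bash
python3 shift.py '{"finger_gap": [0, 0], "sx": [0, 0], "sy": [0, 0], "sz": [0.002, 0], "rx": [0, 0], "ry": [0, 0], "rz": [0, 0]}'  | sed -n '2p;4p'
python3 shift.py '{"finger_gap": [0, 0], "sx": [0, 0], "sy": [0, 0], "sz": [0.001, 0], "rx": [0, 0], "ry": [0, 0], "rz": [0, 0]}'  | sed -n '2p;4p'
python3 shift.py '{"finger_gap": [0, 0], "sx": [0, 0], "sy": [0, 0], "sz": [0.001, 0], "rx": [0, 0], "ry": [0, 0], "rz": [0, 0]}'  | sed -n '2p;4p'
```

```text
tool_pos: [0.5764, -0.2156, 0.0848]
contact_force: [-0.8, -0.2, 6.1]
tool_pos: [0.5766, -0.2156, 0.0841]
contact_force: [-0.8, 1.3, 7.3]
tool_pos: [0.5769, -0.2157, 0.0836]
contact_force: [-0.5, 2.0, 7.8]
```

```bash
python3 shift.py '{"finger_gap": [0, 0], "sx": [0, 0], "sy": [0, 0], "sz": [0.001, 0], "rx": [0, 0], "ry": [0, 0], "rz": [0, 0]}'  | sed -n '2p;4p'
python3 shift.py '{"finger_gap": [0, 0], "sx": [0, 0], "sy": [0, 0], "sz": [0.001, 0], "rx": [0, 0], "ry": [0, 0], "rz": [0, 0]}'  | sed -n '2p;4p'
python3 shift.py '{"finger_gap": [0, 0], "sx": [0, 0], "sy": [0, 0], "sz": [0.001, 0], "rx": [0, 0], "ry": [0, 0], "rz": [0, 0]}'  | sed -n '2p;4p'
```

```text
tool_pos: [0.5774, -0.2158, 0.0836]
contact_force: [-1.5, 1.5, 10.3]
tool_pos: [0.5779, -0.216, 0.0835]
contact_force: [-1.7, 2.0, 13.6]
tool_pos: [0.5785, -0.2161, 0.0835]
contact_force: [-1.3, 2.4, 17.0]
```

z has stopped at 0.0835 with the force rising steeply, so it is on the stop. Add a little margin, check, and look.

```bash
python3 shift.py '{"finger_gap": [0, 0, 0, 0], "sx": [0, 0, 0, 0], "sy": [-0.0015, 0, 0, 0], "sz": [0.001, 0, 0, 0], "rx": [0, 0, 0, 0], "ry": [0, 0, 0, 0], "rz": [0, 0, 0, 0]}'
python3 -c "
from h import *
a=cv2.resize(optics.grab_frame('scene')[150:300,100:260],(640,600),interpolation=cv2.INTER_CUBIC)
b=optics.grab_frame('wrist')[60:360,200:380];b=cv2.resize(b,(360,600))
cv2.imwrite('pics/w5.png',cv2.resize(np.hstack([a,b])[:,:,::-1],(800,480)))"
```

```text
time: 13.55
tool_pos: [0.5777, -0.2162, 0.0834]
tool_rot: [0.003, 0.709, 0.705, 0.002]
contact_force: [-1.4, 2.8, 19.0]
gripper_width: 0.104
grasp_force: 61.5
```

View pics/w5.png

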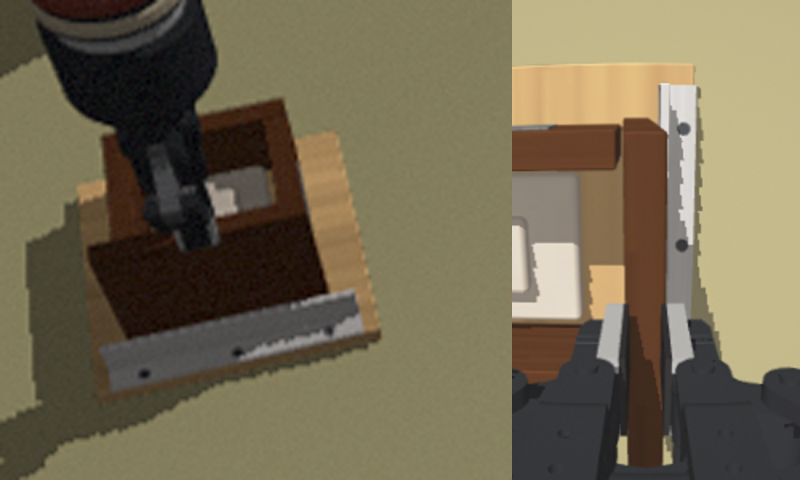

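Board sits in the slot behind the lip, spanning both walls (board end at crop (645,125), just past the far wall), pressed with 19 N on the stop.

```bash
python3 -c "
from plant import manip, optics, readout
print(manip.job_done())"
```

```text
the job is handed in; nothing more can be done
None
```

I handed the job in at about 13.7 s, with the wide board upright in the slot behind the lip, closing the opening and centred to within a couple of mm by camera, still gripped and pressed onto the seal's stop with about 19 N.

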